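# Throw the pawl clear and lower the jar lift

## Robot

A 6-joint arm with a two-finger parallel gripper is mounted at the origin on a cart in front of the work surface, level with it; the furniture and walls round the work are solid. World frame = base frame: x ahead of the robot, y to its left, z up, the work surface at z = 0. Lengths are in mm, angles in rad, forces in N, time in s.
With the tool pointing down it reaches from about 300 to 750 mm from the base axis. Payload 8.5 kg.
Tool frame: the origin (TCP) lies midway between the tips of the shut fingers; the grasp point (between the pads) lies robot.grip_depth behind it (robot.grip_depth is the distance from the TCP to the grasp point, in mm); z points along the fingers, y is the line along which they close (so a half turn about z gives the same grasp; the last joint's range is limited). The gripper opens to 85 mm and grips with 20 to 120 N. Pads are 22 mm wide; open, the fingers measure 114 mm over their backs; the gripper's body (76 mm by 85 mm) begins 54 mm behind the grasp point. The pads swing forward as they close: fully open they stand 13 mm farther back than shut.
Start: joints at [-1.453, 0.381, 1.297, -0, 1.464, -0.215], TCP at [179.674, -519.805, 231.322] pointing down, gripper open.
Joint ranges: [-3.11, 3.11], [-0.89, 2.33], [0.22, 2.48], [-1.42, 4.56], [0.17, 2.85], [-2.88, 2.88]. Speed limits (rad/s): [2.39, 2.39, 3.14, 3.14, 3.14, 3.14].

## Interface

Orientations are given as a unit quaternion [x, y, z, w].
In Python, from cell import robot gives the robot as it stands.
- The arm moves only by the tool move_arm, never from a script. Its argument "steps" is a list of rows, each an object with "slide": the shift along the world's x, y, z in mm, a list of three; "rot": the turn, a rotation vector about the world's x, y, z in units of 5 degrees (1.0 is 5 degrees), a list of three. A call has 1 to 20 rows; each row is the pose to reach, as a shift and turn from the pose commanded when the call began; what a row does not reach only later rows make up. A row lasts 1/10 s, in which the tool goes at most 50 mm and 8.59 degrees, less where a joint would pass 70% of its speed; a pose out of reach is approached as far as the arm can. A call with a gripper value outside its range is refused whole. "grip" is the finger opening in mm, from 0 to 85.4, set as the call begins (left out, the last holds). The fingers move at their own pace and stop on an object; "grip_force" is the grip in N (left out, the last holds). Time passes only in rows, so rows that repeat a pose let the fingers close. It gives the time, the measured TCP pose, the force, the opening and the grip force at its end, in the units of the state.
- robot.read_state(): the state, without advancing time (a new reading comes with each control period).
- robot.camera(name): name is "side" or "top" or "wrist"; returns (picture, depth): 480x640x3 uint8, blue, green, red; 480x640 float32, mm along the optical axis (not along the pixel's ray), 0 where there is no reading.
- robot.calibration(name): a dict with "vfov" (degrees; the focal length in pixels is half the picture's height over the tangent of half this angle, whatever the lens; pixels are square), "cx", "cy" (the principal point, pixels), "dist" ([k1, k2, p1, p2, k3] as OpenCV has them; the pictures are not rectified), "world_to_cam" (4x4, takes a point from world to camera coordinates); the wrist camera has in their place "hand_eye" (4x4, takes a point from camera to tool coordinates, whose origin is the TCP and whose axes are the flange's). Camera axes: x right, y up, looking along -z (the intrinsics and any distortion apply to the point x, -y, -z); pixel columns grow to the right and rows downward; lengths in mm; the calibration is good to about 2 mm. A picture is of the moment at which its call begins: read the wrist's pose just before it. calibration takes no time and is no camera call.
- robot.sign_off(): hands the job in; it is judged then, once.
Trained networks look in the newest picture that a camera, given by its name, has taken for a name from the list of things; names that differ only in an ending like _2 or _b are one class to them, and where a whole thing is asked for, a point or a joint stands for the part that bears it (a point fixed in the world has none). Each returns a list of dicts, best first, with "p" (0 to 1); they miss things now and then, are a little off and sometimes report something else, mostly with a low value. They report only what shows in the picture. A call takes as long as a camera call. They do not tell look-alikes from the thing itself.
- robot.boxes_of(camera, name): "centre" ([x, y, z] in mm, in world coordinates, good to about 4 mm: the middle of the surface that is visible of it).
The state is a dict: "clock": time; "q": joint angles; "qd": joint speeds; "joint_efforts": joint torques, N m; "tool_pos": TCP position; "eef_rot": TCP orientation; "wrist_force": force on the tool from outside, world axes, zero at the start; "wrist_torque": the same for the moment, N m; "width": finger opening in mm; "gripper_force": force on a finger pad.
Only numpy, scipy, OpenCV 4.12 (cv2) and the standard library are available. Lean on these libraries where they do the work, as an engineer would, in place of code of your own. Each camera call takes 0.05 s, during which the arm holds its last target. There are 200 camera calls.

## Task

The jar on the little ratchet lift has to come down. Take the release bar, reach up under the clear guard with it and flick the pawl's tail up until the pawl falls over clear of the rack (use the bar, not your fingers, and stop when the bar comes up against the guard's edge: do not jack the tray up with it). Then lay the bar flat on the worktop and bring the tray slowly down by its handle all the way to its stop, with the jar still standing on it, the pawl left thrown clear and the things standing round about undisturbed.

Things in the scene. Friction and masses are not known exactly. Their poses are not given: they have to be found in the camera images.
- lift: fixed ratchet lift: steel base plate 150 (x) x 235 (y, -78 to +158) x 12 mm; aluminium column 30 x 24 mm, 231 high; narrow rack of saw teeth, pitch 15, on the column's -y side. Origin: foot of the column, on the worktop, z up. A white tray carriage slides on the column: its handle points to -x, its dish lies on +y, the pawl unit (pawl and clear guard) on -y
- tray: white tray carriage on the column; its frame is parallel to the lift's, origin on the column axis level with the dish's underside: 18 mm above the lift's origin when fully down on two rubber stops, 70 to 110 mm at the start. It is counterbalanced and a brake holds it wherever it is left: some 7 to 10 N moves it up or down. The engaged pawl lets it sink at most 15 mm. The pawl unit is clamped to it
- pawl (a joint): angle of the steel pawl, rad: 0 = nose home in the rack, up to 0.3 riding on a tooth, 0.95 = thrown clear. It is top-heavy (two round counterweights over the pivot): below about 0.55 it falls back into the rack, beyond that it falls clear by itself and stays. Needs under 1 N at the tail, too little to feel
- guard_line (a point): where the lower edge of the guard's outer wall would be (x 0, y -98 in the tray's frame) with the pawl unit clamped at its lowest; the unit really sits 0 to 20 mm higher, by an amount not reported: find the edge by touch. The guard is a clear box, 35 mm wide inside (x), 3 mm walls, closed on top, front, back and outer side, open below, all lower edges level
- pawl_line (a point): where the pawl's pivot would be (x 0, y -28 in the tray's frame), 9 mm above the guard's lower edge, with the unit at its lowest (really 0 to 20 mm higher, with the guard). A tail plate 21 mm wide (x), 3 thick, reaches 49 mm from the pivot to -y, level at angle 0, its end rising with the angle; the nose bar hangs 28 mm below the pivot and swings out to -y. A level bar cannot lift the tail enough
- handle_grip (a point): middle of the grip part of the tray's black handle, a bar 16 mm wide (y) and 14 mm high that points to -x from the tray; it ends 20 mm beyond this point and its top is 7 mm above it; free all round and below (with the tray fully down this point is 68 mm above the worktop)
- tray_floor (a point): middle of the floor of the tray's dish (inside 108 x 108 mm, rim 14 mm over its underside, floor 4 mm thick), where the jar stands
- load_jar: glass jam jar with a yellow lid, 64 x 69 x 88 mm, about 0.27 kg (varies), standing in the tray's dish; origin at the centre of its underside, z up
- release_bar: loose bar: black square-sided handle 90 (x) x 16 (y) x 18 (z) mm, then a steel rod 8 mm in diameter that sticks out 112 mm along +x. Origin: under the middle of the handle; the rod's axis is 9 mm above it. 90 g; lies flat on the worktop
- bar_tip (a point): tip of the bar's rod, on its axis, 157 mm along +x from the bar's origin. To throw the pawl: the bar slopes up towards the column (+y of the lift) by 25 to 40 degrees, passes below the guard's outer lip, tip under the tail at y -40 to -56 in the lift's frame, x 0 (within 8 mm); then it is raised until the rod is felt (3 to 6 N) to bear on the lip
- mug: bystander: stoneware mug, white outside, red inside, 87 x 120 x 96 mm; origin at its underside
- salt: bystander: small clear spice jar with white cap, 47 x 47 x 98 mm; origin at its underside
- peanut: bystander: square jar with green lid, 78 x 78 x 101 mm; origin at its underside
Not all that is in view belongs to the job. Leave any turquoise look-alike of the load_jar alone.

How it is judged:
By the outcome, as a careful person would: the job done as asked, in the order asked, and still so for the second after the job is handed in, with the robot touching nothing.
It also fails if it takes over 48 s, if anything falls off the work surface, if the arm or the gripper's body presses on something with over 40 N, if the wrist force passes 120 N, or if a joint passes its speed limit or range.

## Working session

There is one attempt and no reset: what is moved stays moved. The work goes in short steps, Python scripts to look and compute and a tool call to move; the robot and the scene stay as the last step left them, time stands still between calls to the robot, and variables do not carry over. Pictures are saved under pics/ and viewed, at most 10 in all, crops included, and the job is handed in when it is done.

Besides the shell and the picture viewer there is one more tool, called after "Emit:" as name(argument=value, ...), one argument or row to a line, values as JSON. move_arm: Moves the arm, as the interface text tells. Its arguments: {"type":"object","properties":{"steps":{"type":"array"},"grip":{"type":"number"},"grip_force":{"type":"number"}},"required":["steps"]}

```bash
mkdir -p pics; ls; cat > h.py <<'E'
import numpy as np, cv2
from cell import robot
from scipy.spatial.transform import Rotation as R
def K(c):
    f=240/np.tan(np.radians(c['vfov'])/2); return np.array([[f,0,c['cx']],[0,f,c['cy']],[0,0,1]])
def T_wc(name,st=None):
    c=robot.calibration(name)
    if name!='wrist': return np.linalg.inv(np.array(c['world_to_cam']))
    T=np.eye(4);T[:3,:3]=R.from_quat(st['eef_rot']).as_matrix();T[:3,3]=st['tool_pos'];return T@np.array(c['hand_eye'])
def unproj(name,depth,uv,st=None):
    c=robot.calibration(name);uv=np.array(uv,float).reshape(-1,2)
    n=cv2.undistortPoints(uv.reshape(-1,1,2),K(c),np.array(c['dist'])).reshape(-1,2)
    d=depth[uv[:,1].astype(int),uv[:,0].astype(int)]
    P=np.c_[n[:,0]*d,-n[:,1]*d,-d,np.ones(len(d))]
    return (P@T_wc(name,st).T)[:,:3]
def proj(name,P,st=None):
    c=robot.calibration(name);P=np.array(P,float).reshape(-1,3)
    q=(np.c_[P,np.ones(len(P))]@np.linalg.inv(T_wc(name,st)).T)[:,:3]*[1,-1,-1]
    return cv2.projectPoints(q,np.zeros(3),np.zeros(3),K(c),np.array(c['dist']))[0].reshape(-1,2)
def cloud(name,depth,st=None):
    v,u=np.mgrid[0:480,0:640];uv=np.c_[u.ravel(),v.ravel()]
    return unproj(name,depth,uv,st).reshape(480,640,3)
E
cat > a.py <<'E'
from h import *
for n in ['top','side']:
    im,d=robot.camera(n);cv2.imwrite(f'pics/{n}0.png',im);np.save(f'{n}0.npy',d)
    for t in ['lift','tray','pawl','guard_line','handle_grip','tray_floor','load_jar','release_bar','bar_tip','mug','salt','peanut']:
        print(n,t,[(np.round(b['centre']).tolist(),round(b['p'],2),proj(n,b['centre']).round().tolist()[0]) for b in robot.boxes_of(n,t)[:3]])
s=robot.read_state();print(s, robot.grip_depth)
E
python3 a.py
```

```text
pics
top lift [([596.0, 180.0, 14.0], 0.79, [254.0, 235.0])]
top tray [([616.0, 186.0, 147.0], 0.92, [243.0, 216.0])]
top pawl []
top guard_line [([618.0, 186.0, 143.0], 0.61, [244.0, 215.0])]
top handle_grip [([617.0, 185.0, 144.0], 0.94, [244.0, 216.0])]
top tray_floor [([594.0, 174.0, 17.0], 0.59, [257.0, 236.0]), ([620.0, 188.0, 148.0], 0.58, [242.0, 214.0])]
top load_jar [([773.0, 166.0, 89.0], 0.96, [260.0, 151.0]), ([620.0, 256.0, 180.0], 0.79, [205.0, 210.0]), ([400.0, 189.0, 95.0], 0.2, [241.0, 323.0])]
top release_bar [([448.0, -49.0, 16.0], 0.7, [353.0, 303.0])]
top bar_tip [([444.0, -47.0, 16.0], 0.59, [352.0, 305.0])]
top mug [([455.0, 335.0, 44.0], 0.63, [179.0, 295.0])]
top salt [([398.0, 189.0, 96.0], 0.73, [241.0, 324.0])]
top peanut [([383.0, -242.0, 101.0], 0.67, [449.0, 337.0])]
side lift [([601.0, 192.0, 12.0], 0.9, [244.0, 263.0])]
side tray [([617.0, 188.0, 147.0], 0.75, [240.0, 229.0])]
side pawl [([601.0, 191.0, 14.0], 0.4, [244.0, 263.0])]
side guard_line [([622.0, 186.0, 150.0], 0.95, [240.0, 227.0])]
side handle_grip [([461.0, 328.0, 52.0], 0.3, [189.0, 31
[... 754 characters left out ...]
3.80583368e-01,  1.29739502e+00,  6.22644510e-06,
        1.46362166e+00, -2.15315770e-01]), 'qd': array([-5.17727180e-04, -4.43898364e-05,  7.46961714e-04,  1.73439276e-03,
        1.47067540e-03, -8.08808682e-04]), 'joint_efforts': array([-2.48973149e-03, -4.48334026e+01, -2.31463337e+01, -2.82188885e-04,
        5.55275383e-04,  1.43294886e-05]), 'tool_pos': array([ 179.69220225, -519.79396908,  231.33301925]), 'eef_rot': array([ 9.86183680e-01,  1.65655513e-01,  3.27228634e-06, -3.54012120e-06]), 'wrist_force': array([ 0.77684392,  0.18825328, -0.29242687]), 'wrist_torque': array([-0.03109183,  0.0592145 , -0.04739116]), 'gripper_force': 0.0, 'width': 85.5331325803522} 18.700000000000003
```

View pics/top0.png

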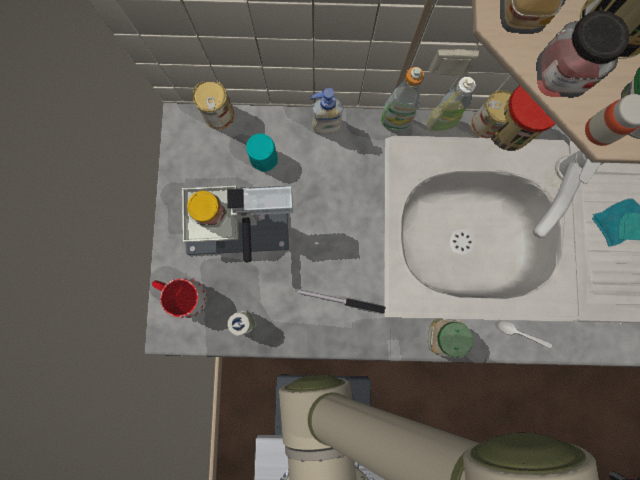

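View pics/side0.png

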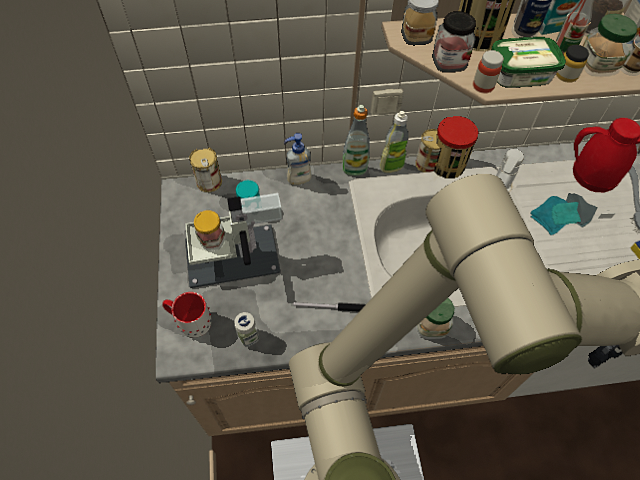

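Top view: the lift has its column at about (235,198), the guard's clear top at (268,199), the handle at (247,240) and the yellow-lidded jar at (205,208). The release bar runs from its tip (298,292) to the handle's end (385,308). Things that could be mistaken:
- **Jar:** yellow lid (205,208), teal look-alike (262,152), cream tin (212,105). I choose the yellow lid in the dish.
- **Bar:** bar (340,300), spoon (525,333). I choose the bar with the black handle.

```bash
cat > b.py <<'E'
from h import *
im=cv2.imread('pics/top0.png');d=np.load('top0.npy');C=cloud('top',d)
for n in ['top','side']:
    im=cv2.imread(f'pics/{n}0.png');d=np.load(f'{n}0.npy');C=cloud(n,d);X,Y,Z=C[...,0],C[...,1],C[...,2];ok=d>0
    g=im.max(2)
    # bar
    m=ok&(Z>5)&(Z<35)&(X>400)&(X<520)&(Y>-140)&(Y<90)
    r=cv2.minAreaRect(C[m][:,:2].astype(np.float32));print(n,'bar',m.sum(),np.round(r[0]),np.round(r[1]),r[2],'z',np.percentile(Z[m],[5,50,95]).round(1))
    h=m&(g<60);
    if h.sum()>5:
        r=cv2.minAreaRect(C[h][:,:2].astype(np.float32));print('  handle',h.sum(),np.round(r[0],1),np.round(r[1],1),r[2],C[h].mean(0).round(1), np.median(Z[h]))
    reg=ok&(X>480)&(X<780)&(Y>30)&(Y<360)
    hs,e=np.histogram(Z[reg],bins=np.arange(0,300,6));print([(int(e[i]),int(c)) for i,c in enumerate(hs) if c>15])
    b=reg&(Z>7)&(Z<17);r=cv2.minAreaRect(C[b][:,:2].astype(np.float32));print('  base',b.sum(),np.round(r[0]),np.round(r[1]),r[2])
    c=reg&(Z>221)&(Z<241)&(abs(X-640)<80);print('  coltop',c.sum(),np.median(C[c],0).round(1) if c.any() else 0, C[c].min(0) if c.any() else 0,C[c].max(0) if c.any() else 0)
    hd=reg&(g<45)&(Z>90)&(Z<200);
    if hd.sum()>5:
        r=cv2.minAreaRect(C[hd][:,:2].astype(np.float32));print('  handle lift',hd.sum(),np.round(r[0]),np.round(r[1]),r[2],np.median(Z[hd]))
    yl=reg&(im[...,2]>150)&(im[...,0]<60)&(Z>120);print('  jar',yl.sum(),np.median(C[yl],0).round(1))
    big=cv2.resize(im[170:320,170:390] if n=='top' else im[180:330,170:390],None,fx=3.6,fy=3.6,interpolation=cv2.INTER_CUBIC);cv2.imwrite(f'pics/{n}0c.png',big)
E
python3 b.py
```

```text
top bar 814 [464. -29.] [111. 223.] 1.38802969455719 z [ 5.5 11.8 20. ]
  handle 254 [442.8 -76.1] [85.9 14.7] 79.42500305175781 [442.6 -76.2  17.7] 17.762191986922858
[(0, 5660), (6, 945), (12, 1172), (18, 38), (24, 30), (30, 39), (36, 37), (42, 45), (48, 43), (54, 33), (60, 56), (66, 29), (78, 40), (84, 257), (90, 1154), (96, 315), (102, 283), (114, 36), (120, 22), (126, 38), (132, 31), (138, 117), (144, 322), (150, 48), (156, 68), (162, 32), (168, 62), (174, 306), (180, 581), (186, 41), (192, 45), (198, 42), (204, 76), (210, 340), (216, 720), (228, 294)]
  base 2058 [622. 228.] [297. 245.] 4.369322776794434
  coltop 316 [634.4 189.  231.4] [616.67925066 101.05833789 221.20721971] [653.97557558 205.16137524 235.30782409]
  handle lift 295 [569. 178.] [88. 17.] 4.3199992179870605 145.39308410370552
  jar 707 [628.9 261.6 180.9]
side bar 554 [459. -27.] [225. 119.] 89.9320068359375 z [ 5.4 11.4 20.5]
  handle 176 [444.4 -57. ] [78.6 18.3] 80.98263549804688 [443.8 -61.2  16.3] 16.860495186445974
[(0, 3390), (6, 1097), (12, 1607), (18, 119), (24, 33), (30, 27), (36, 32), (42, 39), (48, 30), (54, 35), (60, 39), (66, 29), (72, 35), (78, 40), (84, 149), (90, 784), (96, 349), (102, 218), (108, 58), (114, 48), (120, 61), (126, 51), (132, 65), (138, 115), (144, 229), (150, 88), (156, 83), (162, 66), (168, 108), (174, 267), (180, 398), (186, 59), (192, 68), (198, 83), (204, 96), (210, 197), (216, 454), (228, 145), (234, 22)]
  base 2467 [630. 194.] [298. 327.] 0.1404697597026825
  coltop 203 [634.  188.3 231.4] [615.26654925  92.06963085 221.01142453] [658.74718866 205.13267117 237.97191359]
  handle lift 243 [574. 229.] [111. 114.] 5.438527584075928 145.90249938520947
  jar 407 [627.7 263.2 181.3]
```

View pics/top0c.png

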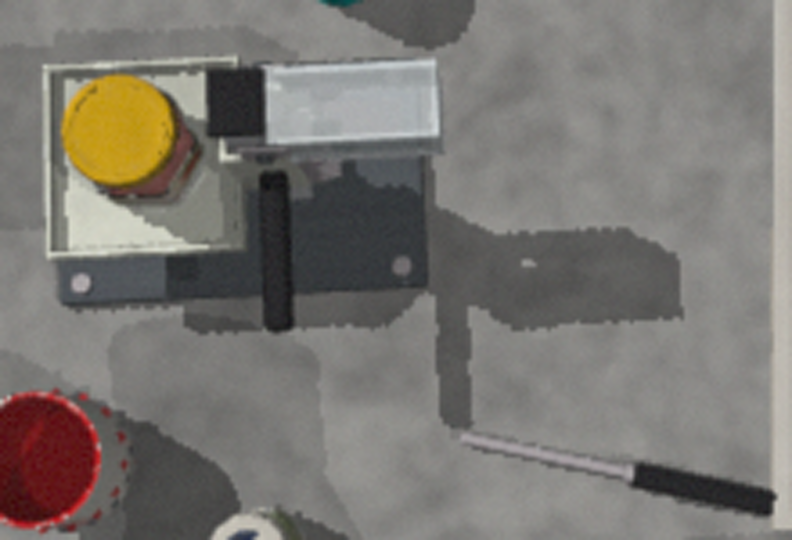

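The crop confirms the choice: yellow jar in the dish at (120,130), guard (350,100), handle (275,250), and the bar with its tip at (462,437) and black handle (700,488). Next I'll measure the lift's yaw, the column and the guard's visible wall.

```bash
cat > c.py <<'E'
from h import *
for n in ['top','side']:
    im=cv2.imread(f'pics/{n}0.png');d=np.load(f'{n}0.npy');C=cloud(n,d);X,Y,Z=C[...,0],C[...,1],C[...,2];g=im.max(2)
    reg=(d>0)&(X>480)&(X<780)&(Y>30)&(Y<360)
    c=reg&(Z>226)&(Z<240);r=cv2.minAreaRect(C[c][:,:2].astype(np.float32));print(n,'col',c.sum(),np.round(r,1) if 0 else r,C[c].mean(0).round(1))
    t=reg&(Z>208)&(Z<222)&(Y<175);r=cv2.minAreaRect(C[t][:,:2].astype(np.float32));print(' guardtop',t.sum(),r,np.percentile(Z[t],[5,50,95]))
    hd=reg&(g<45)&(Z>135)&(Z<152)&(Y<200)&(Y>160)&(X<612);r=cv2.minAreaRect(C[hd][:,:2].astype(np.float32));print(' handle',hd.sum(),r,np.percentile(Z[hd],[50,90]))
    b=reg&(Z>8)&(Z<16)&(g<90)&(X<640);r=cv2.minAreaRect(C[b][:,:2].astype(np.float32));print(' base',b.sum(),r)
    # tray rim
    t=reg&(Z>88)&(Z<112)&(X<720)&(Y>195);r=cv2.minAreaRect(C[t][:,:2].astype(np.float32));print(' dish',t.sum(),r)
    o=np.array([634.,189]);a=np.radians(4);rel=C[...,:2]-o;xl=rel@[np.cos(a),np.sin(a)];yl=rel@[-np.sin(a),np.cos(a)]
    for lo in range(-100,-20,10):
        m=reg&(yl>lo)&(yl<lo+10)&(abs(xl)<32)&(Z>20)
        hs,e=np.histogram(Z[m],bins=np.arange(20,240,10));print('  y',lo,m.sum(),{int(e[i]):(int(k),int(np.median(xl[m&(Z>=e[i])&(Z<e[i]+10)]))) for i,k in enumerate(hs) if k})
E
python3 c.py
```

```text
top col 313 ((635.2437744140625, 189.22659301757812), (35.8582649230957, 30.05872917175293), 4.280611991882324) [634.4 189.2 231.3]
 guardtop 1055 ((638.8704833984375, 130.92852783203125), (45.076499938964844, 90.17977905273438), 3.0392372608184814) [213.33626999 216.80122561 219.39015017]
 handle 290 ((568.3780517578125, 178.42881774902344), (87.0871810913086, 16.555864334106445), 4.3199992179870605) [145.40892735 148.01771635]
 base 1602 ((572.6688232421875, 226.23403930664062), (96.65583801269531, 271.1754455566406), 20.58285903930664)
 dish 1747 ((585.3336181640625, 268.05706787109375), (134.52980041503906, 220.24179077148438), 85.25888061523438)
  y -100 142 {160: (3, -18), 170: (5, -18), 180: (7, -18), 190: (4, -18), 200: (6, -18), 210: (114, 2), 220: (3, 6)}
  y -90 141 {160: (2, -18), 170: (5, -18), 180: (6, -18), 190: (5, -18), 200: (5, -18), 210: (114, 0), 220: (4, 3)}
  y -80 139 {160: (6, -18), 170: (5, -18), 180: (5, -18), 190: (5, -18), 200: (6, -18), 210: (112, 0)}
  y -70 143 {160: (4, -18), 170: (5, -18), 180: (5, -18), 190: (7, -18), 200: (5, -18), 210: (115, 2), 22
[... 1864 characters left out ...]
 220: (8, 5)}
  y -50 116 {20: (2, -28), 160: (3, -17), 170: (11, -18), 180: (10, -17), 190: (12, -17), 200: (10, -16), 210: (61, -1), 220: (7, -1)}
  y -40 138 {30: (1, -1), 40: (3, 3), 50: (1, -4), 60: (2, 2), 70: (2, 2), 80: (1, 0), 90: (2, 2), 100: (2, 3), 110: (2, 0), 120: (1, 4), 140: (3, -6), 160: (2, -17), 170: (14, -18), 180: (10, -17), 190: (12, -16), 200: (12, -17), 210: (65, 0), 220: (3, -17)}
  y -30 215 {20: (5, -1), 30: (9, -1), 40: (10, 0), 50: (2, -1), 60: (12, 0), 70: (8, 0), 80: (6, -1), 90: (11, -1), 100: (11, 0), 110: (6, -2), 120: (10, 0), 130: (7, -3), 140: (3, -5), 160: (2, -18), 170: (13, -18), 180: (9, -16), 190: (11, -18), 200: (10, -17), 210: (64, 0), 220: (6, 0)}
```

View pics/side0c.png

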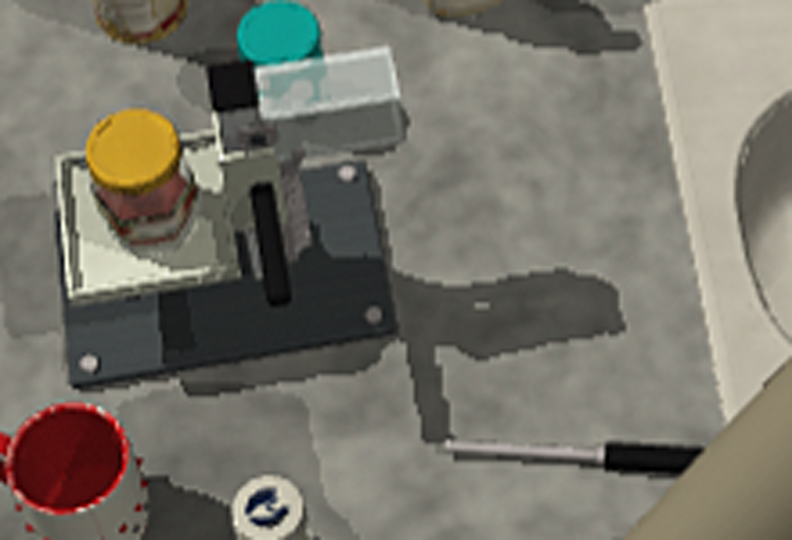

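Lift yaw is about 4.3°, with the column at (634.5,189). The guard's edge is at z ≈ 163, the handle grip point at about (545,177,138), and the bar handle at (443,-76) with its axis at 79.5°. Moving above the bar.

Emit:
move_arm(
  steps=[
    {"slide":[210,350,0],"rot":[0,0,12.1]},
    {"slide":[210,350,0],"rot":[0,0,12.1]},
    {"slide":[210,350,0],"rot":[0,0,12.1]},
    {"slide":[210,350,0],"rot":[0,0,12.1]},
    {"slide":[210,350,0],"rot":[0,0,12.1]},
    {"slide":[210,350,0],"rot":[0,0,12.1]},
    {"slide":[210,350,0],"rot":[0,0,12.1]},
    {"slide":[210,350,0],"rot":[0,0,12.1]},
    {"slide":[263,444,-50],"rot":[0,0,12.1]},
    {"slide":[263,444,-90],"rot":[0,0,12.1]},
    {"slide":[263,444,-130],"rot":[0,0,12.1]},
    {"slide":[263,444,-130],"rot":[0,0,12.1]},
    {"slide":[263,444,-130],"rot":[0,0,12.1]},
    {"slide":[263,444,-130],"rot":[0,0,12.1]},
  ],
  grip=50,
)

```text
clock: 2.7
tool_pos: [443.0, -76.1, 101.9]
eef_rot: [0.768, 0.64, -0.0, 0.0]
wrist_force: [-0.6, 0.1, 0.8]
width: 50.2
gripper_force: 0.0
```

```bash
cat > w.py <<'E'
from h import *
import sys
s=robot.read_state();im,d=robot.camera('wrist');k=sys.argv[1];cv2.imwrite(f'pics/{k}.png',im);np.save(k+'.npy',d)
C=cloud('wrist',d,s);X,Y,Z=C[...,0],C[...,1],C[...,2];g=im.max(2)
print(s['clock'],s['tool_pos'].round(1),s['eef_rot'].round(4),s['q'].round(3),s['width'])
m=(d>0)&(Z>6)&(Z<30)&(X>400)&(X<500)&(Y>-140)&(Y<100)&(d>60)
h=m&(g<70)&(Y<-10)
for q in (m,h):
    r=cv2.minAreaRect(C[q][:,:2].astype(np.float32));print(q.sum(),r,np.median(Z[q]), C[q].min(0).round(),C[q].max(0).round())
E
python3 w.py w1
```

```text
2.7 [443.  -76.1 101.9] [ 7.683e-01  6.401e-01 -0.000e+00  1.000e-04] [-0.435  0.362  1.765 -0.     1.014 -0.253] 50.22138007736627
8111 ((458.5285949707031, -37.85307312011719), (82.85289001464844, 204.28604125976562), 0.02609877474606037) 13.274918927614152 [ 417. -140.    6.] [500.  64.  20.]
3355 ((441.3569030761719, -75.10589599609375), (87.9413070678711, 15.60750961303711), 79.5152587890625) 17.876706968360793 [ 427. -119.   10.] [456. -31.  20.]
```

Emit:
move_arm(
  steps=[
    {"slide":[-1.5,1,-50],"rot":[0,0,0]},
    {"slide":[-1.5,1,-85],"rot":[0,0,0]},
    {"slide":[-1.5,1,-98],"rot":[0,0,0]},
    {"slide":[-1.5,1,-98],"rot":[0,0,0]},
    {"slide":[-1.5,1,-98],"rot":[0,0,0]},
  ],
)

```text
clock: 3.25
tool_pos: [442.1, -75.9, 4.8]
eef_rot: [0.769, 0.64, 0.001, 0.001]
wrist_force: [0.7, 0.4, -0.3]
width: 50.2
gripper_force: 0.0
```

Emit:
move_arm(
  steps=[
    {"slide":[0,0,0],"rot":[0,0,0]},
    {"slide":[0,0,0],"rot":[0,0,0]},
    {"slide":[0,0,0],"rot":[0,0,0]},
    {"slide":[0,0,0],"rot":[0,0,0]},
    {"slide":[0,0,0],"rot":[0,0,0]},
    {"slide":[0,0,0],"rot":[0,0,0]},
    {"slide":[0,0,0],"rot":[0,0,0]},
  ],
  grip=5,
  grip_force=70,
)

```text
clock: 3.95
tool_pos: [441.8, -75.1, 4.6]
eef_rot: [0.768, 0.64, 0.0, 0.001]
wrist_force: [-2.2, -1.0, 10.6]
width: 14.2
gripper_force: 69.1
```

```bash
cat > p.py <<'E'
from h import *
yaw=np.radians(4.3);O=np.array([634.5,189,0]);Rl=R.from_euler('z',yaw)
def L(p): return Rl.apply(p)+O
if __name__=='__main__':
    s=robot.read_state();p=s['tool_pos']
    a=np.radians(79.5);tip=np.array([441.4+157*np.cos(a),-75.1+157*np.sin(a),9])
    for sl in (32,):
        Q=R.from_rotvec(np.radians(sl)*Rl.apply([1,0,0]))*R.from_euler('z',94.3-79.5,degrees=True)
        print('rot',(np.degrees(Q.as_rotvec())/5).round(2))
        r=Q.apply(tip-p)
        for y,z in((-130,130),(-48,130),(-48,165)):
            t=L([0,y,z])-r;print(y,z,'tcp',t.round(1),'slide',(t-p).round(1))
E
python3 p.py
```

```text
rot [ 6.41 -0.35  2.88]
-130 130 tcp [654.4 -71.   43.1] slide [212.7   4.1  38.5]
-48 130 tcp [648.3  10.8  43.1] slide [206.5  85.9  38.5]
-48 165 tcp [648.3  10.8  78.1] slide [206.5  85.9  73.5]
```

Emit:
move_arm(
  steps=[
    {"slide":[0,0,20],"rot":[0,0,0]},
    {"slide":[0,0,60],"rot":[0,0,0]},
    {"slide":[30,0,100],"rot":[1.6,-0.1,0.72]},
    {"slide":[70,0,110],"rot":[3.2,-0.17,1.44]},
    {"slide":[110,2,110],"rot":[4.8,-0.26,2.16]},
    {"slide":[150,4,100],"rot":[6.41,-0.35,2.88]},
    {"slide":[190,4,70],"rot":[6.41,-0.35,2.88]},
    {"slide":[213,4,45],"rot":[6.41,-0.35,2.88]},
    {"slide":[213,4,38],"rot":[6.41,-0.35,2.88]},
    {"slide":[213,4,38],"rot":[6.41,-0.35,2.88]},
    {"slide":[213,4,38],"rot":[6.41,-0.35,2.88]},
  ],
)

```text
clock: 5.05
tool_pos: [653.9, -70.9, 42.6]
eef_rot: [0.653, 0.705, 0.188, -0.201]
wrist_force: [-0.8, 0.1, -1.4]
width: 14.0
gripper_force: 68.9
```

```bash
cat > t.py <<'E'
from h import *
import sys
from p import L,Rl,O
k=sys.argv[1];s=robot.read_state();print(s['clock'],s['tool_pos'].round(1),s['q'].round(2),s['wrist_force'].round(1),s['width'])
r=R.from_quat(s['eef_rot']);print('tool y',r.apply([0,1,0]).round(3),'z',r.apply([0,0,1]).round(3))
for n in ['top','side','wrist']:
    s=robot.read_state();im,d=robot.camera(n);cv2.imwrite(f'pics/{k}{n}.png',im);np.save(k+n+'.npy',d)
    C=cloud(n,d,s);P=Rl.inv().apply((C.reshape(-1,3)-O))
    m=(d.ravel()>0)&(abs(P[:,0])<25)&(P[:,1]>-300)&(P[:,1]<-99)&(P[:,2]>30)
    rod=P[m]
    for lo in range(-300,-95,15):
        q=rod[(rod[:,1]>=lo)&(rod[:,1]<lo+15)]
        if len(q)>2:print(n,lo,len(q),np.median(q,0).round(1))
    for b in robot.boxes_of(n,'bar_tip')[:1]+robot.boxes_of(n,'release_bar')[:1]: print(n,np.round(b['centre'],1),b['p'],Rl.inv().apply(np.array(b['centre'])-O).round(1))
E
python3 t.py t1
```

```text
5.05 [653.9 -70.9  42.6] [-0.47  0.84  1.12  0.47  1.5  -0.66] [-0.8  0.1 -1.4] 14.035240309975382
tool y [0.997 0.076 0.002] z [-0.039  0.528 -0.848]
top -300 219 [  -0.4 -293.7  121.8]
top -285 185 [   4.8 -278.3   86.7]
top -270 122 [   0.9 -263.2   60.5]
top -255 61 [  -1.8 -248.1   65.6]
top -240 50 [  -2.6 -231.8   74.1]
top -225 35 [  -0.7 -220.3   77.7]
top -210 25 [-2.000e-01 -2.024e+02  8.840e+01]
top -195 27 [  -0.5 -186.7   98.6]
top -180 25 [  -0.6 -171.8  107.7]
top -165 28 [  -0.2 -156.6  116.5]
top -150 26 [  -0.3 -142.   125.7]
top -135 6 [   0.4 -133.7  128.5]
top -105 87 [  -1.3 -102.1  214.5]
top [646.3 -37.2  76.8] 0.6 [  -5.2 -226.4   76.8]
top [650.4 -33.2  75. ] 0.63 [  -0.8 -222.8   75. ]
side -300 7 [  -5.4 -290.9   34.3]
side -285 16 [ -17.2 -274.3   59.3]
side -270 41 [ -12.8 -261.9   61.1]
side -255 35 [  -5.5 -246.9   61.7]
side -240 31 [  -4.7 -233.    70.6]
side -225 6 [  -4.6 -224.4   70.5]
side [644.8 -57.1  60.4] 0.66 [  -8.2 -246.2   60.4]
side [645.4 -58.8  63.2] 0.52 [  -7.7 -247.9   63.2]
wrist -300 18417 [  -1.  -292.3  121.2]
wrist -285 9515 [   0.4 -279.4   91.2]
wrist -270 4284 [  -1.2 -263.6   60.2]
wrist -255 2164 [  -1.2 -247.9   65.1]
wrist -240 1930 [  -1.3 -233.4   73.7]
wrist -225 1249 [  -1.3 -217.9   77.4]
wrist -210 1238 [  -1.4 -202.4   86.9]
wrist -195 1400 [  -1.4 -187.1   96.4]
wrist -180 1074 [  -1.5 -174.6  104.2]
wrist [655.5 -52.3  70. ] 0.81 [   2.8 -242.2   70. ]
wrist [652.6 -53.   68.8] 0.71 [-1.000e-01 -2.427e+02  6.880e+01]
```

Emit:
move_arm(
  steps=[
    {"slide":[-1.5,20,0],"rot":[0,0,0]},
    {"slide":[-3,40,0],"rot":[0,0,0]},
    {"slide":[-4.5,60,0],"rot":[0,0,0]},
    {"slide":[-6,82,0],"rot":[0,0,0]},
    {"slide":[-6,82,0],"rot":[0,0,0]},
    {"slide":[-6,82,10],"rot":[0,0,0]},
    {"slide":[-6,82,20],"rot":[0,0,0]},
    {"slide":[-6,82,25],"rot":[0,0,0]},
    {"slide":[-6,82,25],"rot":[0,0,0]},
    {"slide":[-6,82,25],"rot":[0,0,0]},
  ],
)

```text
clock: 6.5
tool_pos: [648.2, 10.8, 66.4]
eef_rot: [0.654, 0.705, 0.188, -0.202]
wrist_force: [-0.3, -0.9, -1.5]
width: 14.2
gripper_force: 68.9
```

```bash
cat > v.py <<'E'
from h import *
import sys
k=sys.argv[1];s=robot.read_state();print(s['clock'],s['tool_pos'].round(1),s['wrist_force'].round(2),s['wrist_torque'].round(2))
im,d=robot.camera('wrist');cv2.imwrite(f'pics/{k}.png',im)
im2,d2=robot.camera('side');c=cv2.resize(im2[170:330,170:390],(640,466),interpolation=cv2.INTER_CUBIC);cv2.imwrite(f'pics/{k}s.png',c)
E
python3 v.py v2
```

```text
6.5 [648.2  10.8  66.4] [-0.28 -0.89 -1.52] [-0.36 -0.03  0.04]
```

View pics/v2.png

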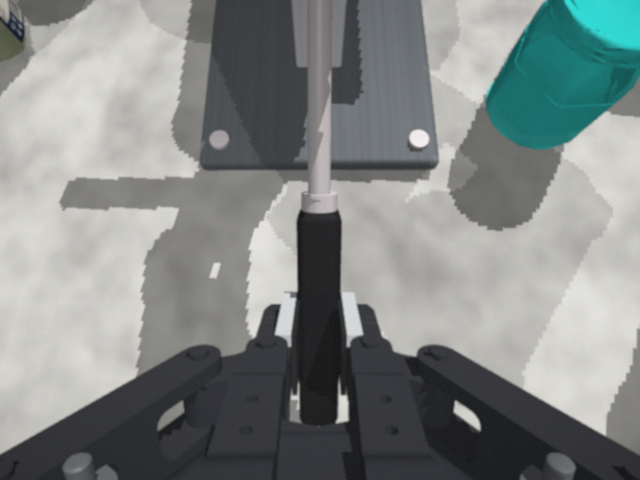

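The wrist view shows the bar centred between the pads, with its rod (318,100) in line with the column. Raising it.

Emit:
move_arm(
  steps=[
    {"slide":[0,0,4],"rot":[0,0,0]},
    {"slide":[0,0,8],"rot":[0,0,0]},
    {"slide":[0,0,12],"rot":[0,0,0]},
    {"slide":[0,0,16],"rot":[0,0,0]},
    {"slide":[0,0,20],"rot":[0,0,0]},
    {"slide":[0,0,24],"rot":[0,0,0]},
    {"slide":[0,0,24],"rot":[0,0,0]},
    {"slide":[0,0,24],"rot":[0,0,0]},
  ],
)

```text
clock: 7.4
tool_pos: [648.2, 11.2, 90.4]
eef_rot: [0.653, 0.705, 0.188, -0.202]
wrist_force: [-0.3, -0.9, -0.7]
width: 14.1
gripper_force: 68.9
```

Emit:
move_arm(
  steps=[
    {"slide":[0,0,1.5],"rot":[0,0,0]},
    {"slide":[0,0,3],"rot":[0,0,0]},
    {"slide":[0,0,3],"rot":[0,0,0]},
  ],
)

```text
clock: 7.7
tool_pos: [648.2, 11.2, 93.5]
eef_rot: [0.653, 0.705, 0.188, -0.202]
wrist_force: [0.8, 0.8, -1.0]
width: 14.2
gripper_force: 68.9
```

Emit:
move_arm(
  steps=[
    {"slide":[0,0,1],"rot":[0,0,0]},
    {"slide":[0,0,2],"rot":[0,0,0]},
    {"slide":[0,0,2],"rot":[0,0,0]},
  ],
)

```text
clock: 8.0
tool_pos: [648.2, 11.2, 95.5]
eef_rot: [0.653, 0.705, 0.188, -0.202]
wrist_force: [0.2, -0.9, -0.6]
width: 14.1
gripper_force: 68.9
```

Emit:
move_arm(
  steps=[
    {"slide":[0,0,1],"rot":[0,0,0]},
    {"slide":[0,0,2],"rot":[0,0,0]},
    {"slide":[0,0,2],"rot":[0,0,0]},
  ],
)

```text
clock: 8.3
tool_pos: [648.2, 11.2, 97.5]
eef_rot: [0.653, 0.705, 0.188, -0.202]
wrist_force: [0.0, 0.8, -0.6]
width: 14.0
gripper_force: 68.9
```

Emit:
move_arm(
  steps=[
    {"slide":[0,0,1],"rot":[0,0,0]},
    {"slide":[0,0,1.5],"rot":[0,0,0]},
    {"slide":[0,0,1.5],"rot":[0,0,0]},
  ],
)

```text
clock: 8.6
tool_pos: [648.2, 11.2, 98.9]
eef_rot: [0.653, 0.705, 0.188, -0.202]
wrist_force: [0.6, -0.3, -0.7]
width: 14.1
gripper_force: 68.9
```

Emit:
move_arm(
  steps=[
    {"slide":[0,0,1],"rot":[0,0,0]},
    {"slide":[0,0,1],"rot":[0,0,0]},
  ],
)

```text
clock: 8.8
tool_pos: [648.2, 11.2, 99.9]
eef_rot: [0.653, 0.705, 0.188, -0.202]
wrist_force: [1.1, -0.2, -0.5]
width: 14.1
gripper_force: 68.9
```

Emit:
move_arm(
  steps=[
    {"slide":[0,0,1],"rot":[0,0,0]},
    {"slide":[0,0,1],"rot":[0,0,0]},
  ],
)

```text
clock: 9.0
tool_pos: [648.3, 11.2, 101.0]
eef_rot: [0.653, 0.705, 0.188, -0.202]
wrist_force: [0.8, -0.0, -1.0]
width: 13.9
gripper_force: 68.9
```

Emit:
move_arm(
  steps=[
    {"slide":[0,0,1],"rot":[0,0,0]},
    {"slide":[0,0,1],"rot":[0,0,0]},
  ],
)

```text
clock: 9.2
tool_pos: [648.2, 11.2, 102.0]
eef_rot: [0.653, 0.705, 0.188, -0.202]
wrist_force: [-0.4, -0.4, -2.2]
width: 13.9
gripper_force: 68.9
```

```bash
cat > f.py <<'E'
from h import *
from p import Rl,O
s=robot.read_state();print(s['clock'],s['tool_pos'].round(1),s['wrist_force'].round(2),s['wrist_torque'].round(3))
d=robot.camera('top')[1];C=cloud('top',d);d2=robot.camera('side')[1]
for n,D in(('top',d),('side',d2)):
    P=Rl.inv().apply(cloud(n,D).reshape(-1,3)-O);ok=D.ravel()>0
    m=ok&(abs(P[:,0])<30)&(P[:,1]>-95)&(P[:,1]<-30)&(P[:,2]>120);w=m&(P[:,0]<-14)&(P[:,2]<208)
    t=m&(P[:,2]>208);rod=ok&(abs(P[:,0])<12)&(P[:,1]>-185)&(P[:,1]<-101)&(P[:,2]>60)&(P[:,2]<200)
    h=ok&(abs(P[:,1]+6)<10)&(P[:,0]<-45)&(P[:,0]>-105)&(P[:,2]>40)
    f=np.polyfit(P[rod,1],P[rod,2],1) if rod.sum()>5 else (0,0)
    print(n,'guardtop',np.median(P[t,2]),'wall min',np.sort(P[w,2])[:8].round(1),'rodtop fit at -98',np.polyval(f,-98),np.degrees(np.arctan(f[0])),'handle top',np.median(P[h,2]))
E
python3 f.py
```

```text
9.2 [648.2  11.2 102. ] [-0.44 -0.39 -2.23] [-0.353 -0.046 -0.038]
top guardtop 216.78356270645304 wall min [163.9 164.  164.2 164.6 164.8 166.  166.2 166.3] rodtop fit at -98 162.93543878776794 29.38883185864439 handle top 145.46672775049
side guardtop nan wall min [] rodtop fit at -98 0 0.0 handle top 146.9092120459918
  return _methods._mean(a, axis=axis, dtype=dtype,
  ret = ret.dtype.type(ret / rcount)
```

Emit:
move_arm(
  steps=[
    {"slide":[0,0,0.5],"rot":[0,0,0]},
    {"slide":[0,0,0.5],"rot":[0,0,0]},
  ],
)

```text
clock: 9.5
tool_pos: [648.2, 11.2, 102.4]
eef_rot: [0.653, 0.705, 0.188, -0.202]
wrist_force: [0.9, -0.2, -0.3]
width: 14.0
gripper_force: 68.9
```

Emit:
move_arm(
  steps=[
    {"slide":[0,0,0.5],"rot":[0,0,0]},
    {"slide":[0,0,1],"rot":[0,0,0]},
    {"slide":[0,0,1],"rot":[0,0,0]},
  ],
)

```text
clock: 9.8
tool_pos: [648.2, 11.2, 103.4]
eef_rot: [0.653, 0.705, 0.188, -0.202]
wrist_force: [1.2, -0.7, -0.7]
width: 14.0
gripper_force: 68.9
```

Emit:
move_arm(
  steps=[
    {"slide":[0,0,0.5],"rot":[0,0,0]},
    {"slide":[0,0,1],"rot":[0,0,0]},
    {"slide":[0,0,1],"rot":[0,0,0]},
  ],
)

```text
clock: 10.1
tool_pos: [648.2, 11.2, 104.4]
eef_rot: [0.653, 0.705, 0.188, -0.202]
wrist_force: [-0.0, 0.2, -1.2]
width: 14.1
gripper_force: 68.9
```

```bash
python3 f.py 2>/dev/null
```

```text
10.1 [648.2  11.2 104.4] [-0.02  0.23 -1.25] [-0.343  0.004  0.006]
top guardtop 216.77065989059201 wall min [163.6 164.4 164.9 165.  165.5 165.7 165.7 166.4] rodtop fit at -98 165.0363283234955 28.809682768043917 handle top 145.76644786326034
side guardtop nan wall min [] rodtop fit at -98 0 0.0 handle top 146.22710174153565
```

Emit:
move_arm(
  steps=[
    {"slide":[0,0,0.5],"rot":[0,0,0]},
    {"slide":[0,0,1],"rot":[0,0,0]},
    {"slide":[0,0,1],"rot":[0,0,0]},
  ],
)

```text
clock: 10.5
tool_pos: [648.2, 11.2, 105.4]
eef_rot: [0.653, 0.705, 0.188, -0.202]
wrist_force: [-0.2, -0.0, -0.4]
width: 13.7
gripper_force: 68.9
```

Emit:
move_arm(
  steps=[
    {"slide":[0,0,0.5],"rot":[0,0,0]},
    {"slide":[0,0,1],"rot":[0,0,0]},
    {"slide":[0,0,1],"rot":[0,0,0]},
  ],
)

```text
clock: 10.8
tool_pos: [648.2, 11.2, 106.3]
eef_rot: [0.653, 0.705, 0.188, -0.202]
wrist_force: [0.2, -0.8, -1.2]
width: 14.2
gripper_force: 68.8
```

Emit:
move_arm(
  steps=[
    {"slide":[0,0,0.5],"rot":[0,0,0]},
    {"slide":[0,0,1],"rot":[0,0,0]},
    {"slide":[0,0,1],"rot":[0,0,0]},
  ],
)

```text
clock: 11.1
tool_pos: [648.1, 11.1, 107.2]
eef_rot: [0.653, 0.705, 0.188, -0.202]
wrist_force: [0.1, 0.2, -2.9]
width: 13.9
gripper_force: 68.7
```

```bash
python3 f.py 2>/dev/null; python3 - <<'E'
from h import *
from p import Rl,O
im,d=robot.camera('top');P=Rl.inv().apply(cloud('top',d).reshape(-1,3)-O)
m=(d.ravel()>0)&(abs(P[:,0])<12)&(P[:,1]<-99)&(P[:,1]>-240)&(P[:,2]<200)&(P[:,2]>30)
for lo in range(-240,-98,12):
    q=P[m&(P[:,1]>=lo)&(P[:,1]<lo+12)]
    if len(q): print(lo,len(q),np.median(q,0).round(1))
c=im[160:300,220:360];cv2.imwrite('pics/x.png',cv2.resize(c,(700,700),interpolation=cv2.INTER_CUBIC)[:600])
E
```

```text
11.1 [648.1  11.1 107.2] [ 0.1   0.24 -2.93] [-0.667 -0.04   0.035]
top guardtop 216.8745330336676 wall min [163.4 164.3 164.8 165.9 166.1 166.2 166.3 166.4] rodtop fit at -98 166.2582068219791 27.934666382538182 handle top 145.41913272577165
side guardtop nan wall min [] rodtop fit at -98 0 0.0 handle top 146.32327634071464
-228 17 [   2.1 -218.6  191.8]
-216 73 [   6.2 -210.3  183.2]
-204 71 [   7.9 -198.2  146.3]
-192 62 [   5.2 -186.2  128.4]
-180 63 [  -1.4 -175.1  125. ]
-168 53 [  -1.  -161.2  133. ]
-156 50 [  -1.3 -150.1  139.1]
-144 32 [  -1.1 -139.1  140.9]
-132 23 [   0.3 -126.   148.9]
-120 25 [  -0.7 -114.   156.1]
-108 19 [   0.2 -103.5  174.4]
```

View pics/x.png

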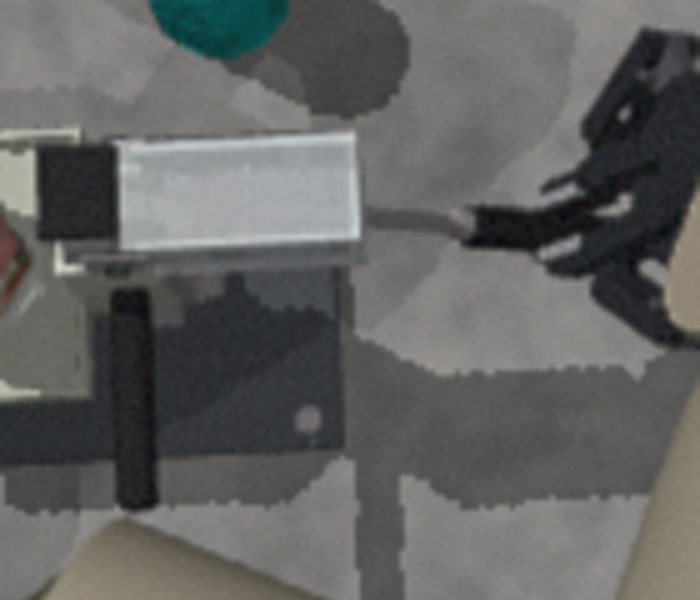

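Emit:
move_arm(
  steps=[
    {"slide":[0,0,0.5],"rot":[0,0,0]},
    {"slide":[0,0,0.5],"rot":[0,0,0]},
  ],
)

```text
clock: 11.45
tool_pos: [648.1, 11.0, 107.6]
eef_rot: [0.653, 0.705, 0.188, -0.202]
wrist_force: [0.1, -1.2, -4.2]
width: 13.9
gripper_force: 68.6
```

```bash
python3 f.py 2>/dev/null
```

```text
11.45 [648.1  11.  107.6] [ 0.1  -1.22 -4.18] [-1.013 -0.053  0.011]
top guardtop 216.6135000592219 wall min [163.1 163.1 163.9 164.6 164.9 165.9 166.1 166.4] rodtop fit at -98 166.14831480693158 27.56249530015817 handle top 145.30542030248705
side guardtop nan wall min [] rodtop fit at -98 0 0.0 handle top 146.52853350612634
```

The bar now bears on the lip with about 4 N (the wrist torque stepped too), and the tray hasn't risen. Backing out along the bar's axis.

Emit:
move_arm(
  steps=[
    {"slide":[0,0,-2],"rot":[0,0,0]},
    {"slide":[0,0,-3],"rot":[0,0,0]},
    {"slide":[1,-13,-11],"rot":[0,0,0]},
    {"slide":[2,-30,-22],"rot":[0,0,0]},
    {"slide":[4,-50,-34],"rot":[0,0,0]},
    {"slide":[5,-70,-47],"rot":[0,0,0]},
    {"slide":[6,-90,-55],"rot":[0,0,0]},
    {"slide":[6,-100,-50],"rot":[0,0,0]},
    {"slide":[-30,-100,-30],"rot":[-1.6,0.09,-0.72]},
    {"slide":[-70,-95,-20],"rot":[-3.2,0.17,-1.44]},
    {"slide":[-110,-90,-20],"rot":[-4.8,0.26,-2.16]},
    {"slide":[-150,-86,-20],"rot":[-6.41,0.35,-2.88]},
    {"slide":[-190,-86,-40],"rot":[-6.41,0.35,-2.88]},
    {"slide":[-206,-86,-65],"rot":[-6.41,0.35,-2.88]},
    {"slide":[-206,-86,-85],"rot":[-6.41,0.35,-2.88]},
    {"slide":[-206,-86,-95],"rot":[-6.41,0.35,-2.88]},
    {"slide":[-206,-86,-98],"rot":[-6.41,0.35,-2.88]},
    {"slide":[-206,-86,-98],"rot":[-6.41,0.35,-2.88]},
  ],
)

```text
clock: 13.35
tool_pos: [442.8, -75.1, 10.1]
eef_rot: [0.769, 0.64, 0.0, 0.0]
wrist_force: [-0.5, 0.3, -0.8]
width: 14.1
gripper_force: 68.9
```

```bash
python3 - <<'E'
from h import *
s=robot.read_state();print(s['clock'],s['tool_pos'].round(1),s['eef_rot'].round(4),s['wrist_force'].round(2),s['q'].round(2))
im,d=robot.camera('top');C=cloud('top',d);X,Y,Z=C[...,0],C[...,1],C[...,2]
m=(d>0)&(X>440)&(X<490)&(Y>-10)&(Y<100)&(Z>4)&(Z<60)
for lo in range(-10,100,15):
    q=C[m&(Y>=lo)&(Y<lo+15)]
    if len(q):print(lo,len(q),np.percentile(q[:,2],90).round(1),np.median(q,0).round(1))
d=robot.camera('side')[0];cv2.imwrite('pics/y.png',cv2.resize(d[170:330,180:380],(750,600),interpolation=cv2.INTER_CUBIC))
E
```

```text
13.35 [442.8 -75.1  10.1] [7.685e-01 6.398e-01 1.000e-04 2.000e-04] [-0.46  0.31 -0.81] [-0.43  0.53  1.87  0.    0.75 -0.25]
-10 26 20.1 [457.5  -3.8  17.5]
5 26 20.4 [459.4  12.8  18. ]
20 30 20.1 [463.5  27.7  16.8]
35 23 19.9 [465.3  43.5  17.8]
50 27 21.1 [467.4  57.2  17.8]
65 24 21.1 [471.2  70.9  16.4]
80 4 5.5 [469.1  87.1   5.4]
95 1 4.4 [489.3  97.    4.4]
```

View pics/y.png

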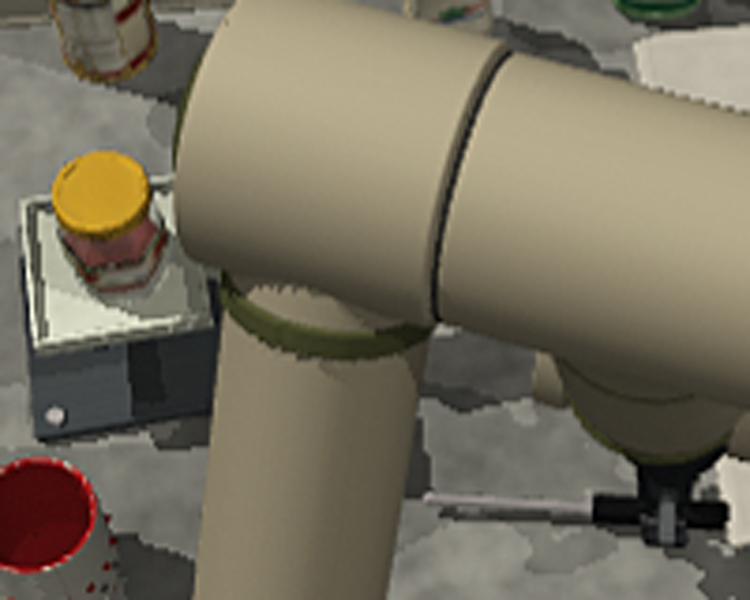

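The bar is level, about 6 mm above the top (rod at (520,505)), and the jar is still standing. Lowering and releasing.

Emit:
move_arm(
  steps=[
    {"slide":[0,0,-3],"rot":[0,0,0]},
    {"slide":[0,0,-5],"rot":[0,0,0]},
    {"slide":[0,0,-5],"rot":[0,0,0]},
  ],
)

```text
clock: 13.75
tool_pos: [442.1, -74.8, 4.7]
eef_rot: [0.768, 0.64, -0.0, -0.0]
wrist_force: [1.3, 0.1, -1.6]
width: 14.0
gripper_force: 68.9
```

Emit:
move_arm(
  steps=[
    {"slide":[0,0,-0.5],"rot":[0,0,0]},
    {"slide":[0,0,-1],"rot":[0,0,0]},
    {"slide":[0,0,-1],"rot":[0,0,0]},
  ],
)

```text
clock: 14.05
tool_pos: [442.2, -74.8, 4.6]
eef_rot: [0.768, 0.64, 0.0, 0.0]
wrist_force: [-3.5, 0.6, 11.2]
width: 14.5
gripper_force: 70.6
```

Emit:
move_arm(
  steps=[
    {"slide":[0,0,1],"rot":[0,0,0]},
    {"slide":[0,0,1],"rot":[0,0,0]},
    {"slide":[0,0,1],"rot":[0,0,0]},
    {"slide":[0,0,1],"rot":[0,0,0]},
    {"slide":[0,0,10],"rot":[0,0,0]},
    {"slide":[0,0,40],"rot":[0,0,0]},
    {"slide":[0,0,90],"rot":[0,0,0]},
    {"slide":[0,0,140],"rot":[0,0,0]},
    {"slide":[20,40,180],"rot":[0,0,-1.7]},
    {"slide":[40,80,200],"rot":[0,0,-3.4]},
    {"slide":[60,120,200],"rot":[0,0,-5.1]},
    {"slide":[80,160,200],"rot":[0,0,-6.8]},
    {"slide":[90,200,200],"rot":[0,0,-8.5]},
    {"slide":[103,240,200],"rot":[0,0,-10.2]},
    {"slide":[103,251,200],"rot":[0,0,-11.9]},
    {"slide":[103,251,200],"rot":[0,0,-13.6]},
    {"slide":[103,251,200],"rot":[0,0,-15.0]},
    {"slide":[103,251,200],"rot":[0,0,-15.0]},
    {"slide":[103,251,200],"rot":[0,0,-15.0]},
  ],
  grip=45,
)

```text
clock: 15.95
tool_pos: [544.9, 176.2, 204.3]
eef_rot: [0.999, 0.04, 0.0, -0.0]
wrist_force: [-0.1, -0.9, -0.5]
width: 44.8
gripper_force: 0.0
```

```bash
python3 - <<'E'
from h import *
from p import Rl,O
s=robot.read_state();print(s['clock'],s['tool_pos'].round(1),R.from_quat(s['eef_rot']).apply([0,1,0]).round(3),s['width'])
im,d=robot.camera('wrist');cv2.imwrite('pics/z.png',im)
C=cloud('wrist',d,s);X,Y,Z=C[...,0],C[...,1],C[...,2]
h=(d>0)&(im.max(2)<60)&(Z>132)&(Z<155)&(abs(Y-177)<25)&(X>505)&(X<612)
print(h.sum(),cv2.minAreaRect(C[h][:,:2].astype(np.float32)),np.median(Z[h]),C[h].min(0),C[h].max(0))
im,d=robot.camera('top');C=cloud('top',d);X,Y,Z=C[...,0],C[...,1],C[...,2];cv2.imwrite('pics/ztop.png',im)
m=(d>0)&(Z>5)&(Z<30)&(X>420)&(X<500)&(Y>-140)&(Y<100);g=im.max(2);q=m&(g<60)&(Y<-10)
print('bar',cv2.minAreaRect(C[q][:,:2].astype(np.float32)),np.median(Z[q]));r=m&(Y>0)&(Y<78)&(X>452)&(X<478);print(np.percentile(Z[r],90))
print(robot.boxes_of('top','bar_tip')[:1],robot.boxes_of('top','load_jar')[:2])
E
```

```text
15.95 [544.9 176.2 204.3] [ 0.08  -0.997 -0.   ] 44.783065277008006
4073 ((566.279296875, 179.27630615234375), (84.5968246459961, 15.86172866821289), 5.2215752601623535) 145.46015026903328 [524.01586519 169.38388346 140.84457582] [608.17660607 190.69094386 148.30793796]
bar ((443.004638671875, -74.96520233154297), (86.38937377929688, 16.039546966552734), 79.55741882324219) 17.871687801812186
15.098939086408654
[{'centre': [443.7, -46.4, 16.4], 'p': 0.73}] [{'centre': [775.4, 165.5, 87.8], 'p': 0.83}, {'centre': [655.9, 266.9, 178.1], 'p': 0.63}]
```

View pics/z.png

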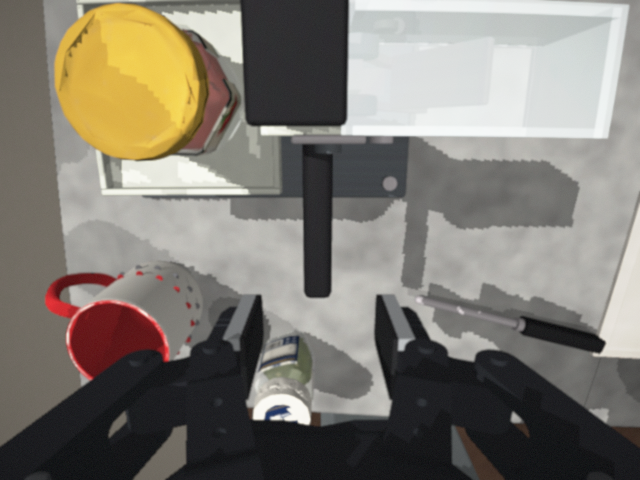

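The wrist view shows the handle (317,220) between the open fingers at (245,330) and (395,330). The jar stands in the dish, and the bar lies flat at (510,320). Descending to grip the handle.

Emit:
move_arm(
  steps=[
    {"slide":[0,1,-30],"rot":[0,0,0]},
    {"slide":[0,1,-60],"rot":[0,0,0]},
    {"slide":[0,1,-78],"rot":[0,0,0]},
    {"slide":[0,1,-84],"rot":[0,0,0]},
    {"slide":[0,1,-84],"rot":[0,0,0]},
    {"slide":[0,1,-84],"rot":[0,0,0]},
  ],
)

```text
clock: 16.75
tool_pos: [545.7, 177.2, 120.9]
eef_rot: [0.999, 0.04, 0.001, -0.0]
wrist_force: [0.2, 0.4, -0.5]
width: 44.8
gripper_force: 0.0
```

Emit:
move_arm(
  steps=[
    {"slide":[0,0,0],"rot":[0,0,0]},
    {"slide":[0,0,0],"rot":[0,0,0]},
    {"slide":[0,0,0],"rot":[0,0,0]},
    {"slide":[0,0,0],"rot":[0,0,0]},
    {"slide":[0,0,0],"rot":[0,0,0]},
    {"slide":[0,0,0],"rot":[0,0,0]},
  ],
  grip=5,
  grip_force=50,
)

```text
clock: 17.35
tool_pos: [545.5, 177.1, 120.6]
eef_rot: [0.999, 0.04, 0.001, 0.0]
wrist_force: [-1.2, -1.7, 5.8]
width: 14.7
gripper_force: 51.9
```

Emit:
move_arm(
  steps=[
    {"slide":[0,0,-1],"rot":[0,0,0]},
    {"slide":[0,0,-2],"rot":[0,0,0]},
    {"slide":[0,0,-3],"rot":[0,0,0]},
    {"slide":[0,0,-4],"rot":[0,0,0]},
    {"slide":[0,0,-5],"rot":[0,0,0]},
    {"slide":[0,0,-6],"rot":[0,0,0]},
    {"slide":[0,0,-7],"rot":[0,0,0]},
    {"slide":[0,0,-8],"rot":[0,0,0]},
  ],
)

```text
clock: 18.15
tool_pos: [545.5, 177.1, 112.9]
eef_rot: [0.999, 0.04, 0.001, 0.0]
wrist_force: [-2.4, -1.7, 8.3]
width: 15.4
gripper_force: 52.2
```

```bash
cat > g.py <<'E'
from h import *
from p import Rl,O
s=robot.read_state();print(s['clock'],s['tool_pos'].round(1),s['wrist_force'].round(2),s['width'])
for n in('top',):
    im,d=robot.camera(n);P=Rl.inv().apply(cloud(n,d).reshape(-1,3)-O)
    t=(d.ravel()>0)&(abs(P[:,0])<15)&(P[:,1]>-90)&(P[:,1]<-40)&(P[:,2]>90);print('guard top',np.median(P[t,2]))
    h=(d.ravel()>0)&(abs(P[:,1]+5)<6)&(P[:,0]>-60)&(P[:,0]<-35)&(P[:,2]>60);print('handle top',np.median(P[h,2]),h.sum())
    j=(d.ravel()>0)&(im[...,2].ravel()>150)&(im[...,0].ravel()<60)&(P[:,2]>100)&(P[:,1]>30)&(P[:,1]<140);print('jar',np.median(P[j],0))
E
python3 g.py
```

```text
18.15 [545.5 177.1 112.9] [-2.43 -1.68  8.35] 15.376554327695779
guard top 208.97430360524953
handle top 394.82016025275294 36
jar [ 10.23393858  71.22858512 172.90260132]
```

Guard top fell 8 mm with the tray and the force is steady at 8 N. Continuing; 15 mm is the critical mark.

Emit:
move_arm(
  steps=[
    {"slide":[0,0,-1],"rot":[0,0,0]},
    {"slide":[0,0,-2],"rot":[0,0,0]},
    {"slide":[0,0,-3],"rot":[0,0,0]},
    {"slide":[0,0,-4],"rot":[0,0,0]},
    {"slide":[0,0,-5],"rot":[0,0,0]},
    {"slide":[0,0,-6],"rot":[0,0,0]},
    {"slide":[0,0,-7],"rot":[0,0,0]},
    {"slide":[0,0,-8],"rot":[0,0,0]},
    {"slide":[0,0,-9],"rot":[0,0,0]},
    {"slide":[0,0,-10],"rot":[0,0,0]},
  ],
)

```text
clock: 19.2
tool_pos: [545.5, 177.1, 102.9]
eef_rot: [0.999, 0.04, 0.001, 0.0]
wrist_force: [-1.9, -1.9, 8.2]
width: 14.6
gripper_force: 52.2
```

Emit:
move_arm(
  steps=[
    {"slide":[0,0,-2],"rot":[0,0,0]},
    {"slide":[0,0,-4],"rot":[0,0,0]},
    {"slide":[0,0,-6],"rot":[0,0,0]},
    {"slide":[0,0,-8],"rot":[0,0,0]},
    {"slide":[0,0,-10],"rot":[0,0,0]},
    {"slide":[0,0,-12],"rot":[0,0,0]},
    {"slide":[0,0,-14],"rot":[0,0,0]},
    {"slide":[0,0,-16],"rot":[0,0,0]},
    {"slide":[0,0,-18],"rot":[0,0,0]},
    {"slide":[0,0,-20],"rot":[0,0,0]},
    {"slide":[0,0,-22],"rot":[0,0,0]},
    {"slide":[0,0,-24],"rot":[0,0,0]},
    {"slide":[0,0,-26],"rot":[0,0,0]},
    {"slide":[0,0,-28],"rot":[0,0,0]},
    {"slide":[0,0,-30],"rot":[0,0,0]},
    {"slide":[0,0,-32],"rot":[0,0,0]},
    {"slide":[0,0,-34],"rot":[0,0,0]},
    {"slide":[0,0,-36],"rot":[0,0,0]},
    {"slide":[0,0,-38],"rot":[0,0,0]},
    {"slide":[0,0,-40],"rot":[0,0,0]},
  ],
)

```text
clock: 21.2
tool_pos: [545.5, 177.1, 62.8]
eef_rot: [0.999, 0.04, 0.001, 0.0]
wrist_force: [-2.8, -2.0, 8.7]
width: 14.9
gripper_force: 52.3
```

Emit:
move_arm(
  steps=[
    {"slide":[0,0,-1],"rot":[0,0,0]},
    {"slide":[0,0,-2],"rot":[0,0,0]},
    {"slide":[0,0,-3],"rot":[0,0,0]},
    {"slide":[0,0,-4],"rot":[0,0,0]},
    {"slide":[0,0,-5],"rot":[0,0,0]},
    {"slide":[0,0,-6],"rot":[0,0,0]},
    {"slide":[0,0,-7],"rot":[0,0,0]},
    {"slide":[0,0,-8],"rot":[0,0,0]},
  ],
)

```text
clock: 22.0
tool_pos: [545.5, 177.1, 54.8]
eef_rot: [0.999, 0.04, 0.001, 0.0]
wrist_force: [-1.7, -1.4, 9.0]
width: 15.0
gripper_force: 52.3
```

Emit:
move_arm(
  steps=[
    {"slide":[0,0,-0.5],"rot":[0,0,0]},
    {"slide":[0,0,-1],"rot":[0,0,0]},
    {"slide":[0,0,-1.5],"rot":[0,0,0]},
    {"slide":[0,0,-2],"rot":[0,0,0]},
  ],
)

```text
clock: 22.4
tool_pos: [545.5, 177.1, 52.8]
eef_rot: [0.999, 0.04, 0.001, 0.0]
wrist_force: [-2.9, -1.9, 8.9]
width: 15.2
gripper_force: 52.3
```

Emit:
move_arm(
  steps=[
    {"slide":[0,0,-0.5],"rot":[0,0,0]},
    {"slide":[0,0,-1],"rot":[0,0,0]},
    {"slide":[0,0,-1.5],"rot":[0,0,0]},
  ],
)

```text
clock: 22.7
tool_pos: [545.5, 177.1, 51.3]
eef_rot: [0.999, 0.04, 0.001, 0.0]
wrist_force: [-2.8, -1.7, 9.0]
width: 14.8
gripper_force: 52.3
```

Emit:
move_arm(
  steps=[
    {"slide":[0,0,-0.5],"rot":[0,0,0]},
    {"slide":[0,0,-1],"rot":[0,0,0]},
  ],
)

```text
clock: 22.9
tool_pos: [545.5, 177.1, 50.3]
eef_rot: [0.999, 0.04, 0.001, 0.0]
wrist_force: [-1.7, -2.2, 7.5]
width: 14.9
gripper_force: 52.3
```

Emit:
move_arm(
  steps=[
    {"slide":[0,0,-0.5],"rot":[0,0,0]},
    {"slide":[0,0,-1],"rot":[0,0,0]},
    {"slide":[0,0,-1],"rot":[0,0,0]},
  ],
)

```text
clock: 23.2
tool_pos: [545.5, 177.1, 49.9]
eef_rot: [0.999, 0.04, 0.001, 0.0]
wrist_force: [-4.5, -3.3, 13.8]
width: 15.2
gripper_force: 53.1
```

Emit:
move_arm(
  steps=[
    {"slide":[0,0,-0.5],"rot":[0,0,0]},
    {"slide":[0,0,-1],"rot":[0,0,0]},
    {"slide":[0,0,-1],"rot":[0,0,0]},
  ],
)

```text
clock: 23.5
tool_pos: [545.5, 177.1, 49.8]
eef_rot: [0.999, 0.04, 0.001, 0.0]
wrist_force: [-6.8, -2.4, 21.5]
width: 15.1
gripper_force: 54.2
```

The tray met its stop (force rose to 21 N, and the travel matches). Easing off, releasing and backing away.

Emit:
move_arm(
  steps=[
    {"slide":[0,0,0.7],"rot":[0,0,0]},
    {"slide":[0,0,1],"rot":[0,0,0]},
  ],
)

```text
clock: 23.7
tool_pos: [545.5, 177.1, 49.9]
eef_rot: [0.999, 0.04, 0.001, 0.0]
wrist_force: [-3.9, -2.6, 11.1]
width: 15.0
gripper_force: 52.8
```

Emit:
move_arm(
  steps=[
    {"slide":[0,0,0],"rot":[0,0,0]},
    {"slide":[0,0,0],"rot":[0,0,0]},
    {"slide":[0,0,0],"rot":[0,0,0]},
    {"slide":[0,0,0],"rot":[0,0,0]},
    {"slide":[0,0,0],"rot":[0,0,0]},
    {"slide":[0,0,20],"rot":[0,0,0]},
    {"slide":[0,0,50],"rot":[0,0,0]},
    {"slide":[0,0,90],"rot":[0,0,0]},
    {"slide":[0,0,130],"rot":[0,0,0]},
    {"slide":[-20,-30,160],"rot":[0,0,0]},
    {"slide":[-50,-70,180],"rot":[0,0,0]},
    {"slide":[-70,-110,200],"rot":[0,0,0]},
    {"slide":[-90,-150,200],"rot":[0,0,0]},
    {"slide":[-100,-190,200],"rot":[0,0,0]},
    {"slide":[-100,-230,200],"rot":[0,0,0]},
    {"slide":[-100,-270,200],"rot":[0,0,0]},
    {"slide":[-100,-310,200],"rot":[0,0,0]},
    {"slide":[-100,-350,200],"rot":[0,0,0]},
    {"slide":[-100,-350,200],"rot":[0,0,0]},
  ],
  grip=45,
)

```text
clock: 25.6
tool_pos: [445.1, -176.7, 247.9]
eef_rot: [0.999, 0.038, -0.0, 0.0]
wrist_force: [1.1, 0.7, 0.3]
width: 44.8
gripper_force: 0.0
```

```bash
python3 - <<'E'
from h import *
from p import Rl,O
s=robot.read_state();print(s['clock'],s['tool_pos'].round(1),s['wrist_force'].round(1))
im,d=robot.camera('top');C=cloud('top',d);Q=C.reshape(-1,3);P=Rl.inv().apply(Q-O);ok=d.ravel()>0;g=im.max(2).ravel()
h=ok&(g<50)&(abs(P[:,1]+5)<12)&(P[:,0]>-108)&(P[:,0]<-35)&(P[:,2]>40)&(P[:,2]<120);print('handle top (want 75)',np.median(P[h,2]),h.sum())
t=ok&(abs(P[:,0])<15)&(P[:,1]>-90)&(P[:,1]<-40)&(P[:,2]>90);print('guard top',np.median(P[t,2]))
j=ok&(im[...,2].ravel()>150)&(im[...,0].ravel()<60)&(P[:,2]>60)&(P[:,1]>30)&(P[:,1]<140);print('jar (lid z want 110)',np.median(P[j],0))
for n in ['mug','salt','peanut','release_bar']: print(n,[np.round(b['centre']).tolist() for b in robot.boxes_of('top',n)[:1]])
im2,_=robot.camera('side')
a=cv2.resize(im[150:290,170:310],(400,400),interpolation=cv2.INTER_CUBIC);b=cv2.resize(im2[180:320,170:310],(400,400),interpolation=cv2.INTER_CUBIC)
cv2.imwrite('pics/end.png',np.hstack([a,b]))
E
```

```text
25.6 [ 445.1 -176.7  247.9] [1.1 0.7 0.3]
handle top (want 75) 74.89977960905651 234
guard top 146.02273019322615
jar (lid z want 110) [ -1.55578585  73.84126261 110.02738955]
mug [[452.0, 333.0, 46.0]]
salt [[400.0, 189.0, 95.0]]
peanut [[373.0, -245.0, 101.0]]
release_bar [[450.0, -51.0, 14.0]]
```

View pics/end.png

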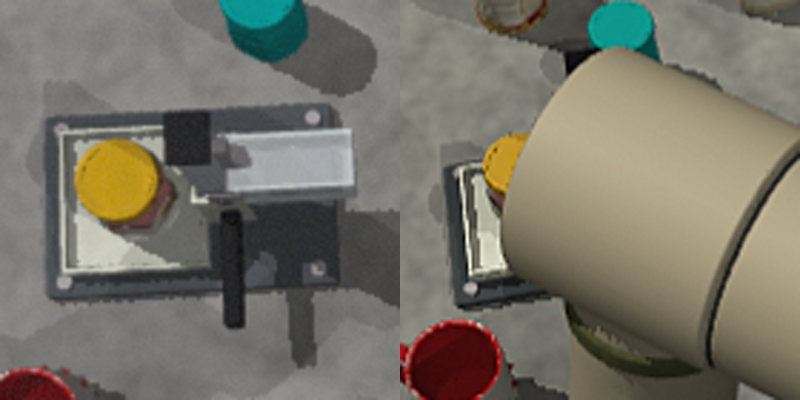

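The handle top is at 74.9 mm (75 wanted), the jar stands in the dish, the bar is flat and the bystanders haven't moved. The pawl must be clear, since the tray passed several teeth freely. Handing in.

```bash
python3 -c "
from cell import robot
print(robot.sign_off())"
```

```text
the job is handed in; nothing more can be done
None
```

The job is handed in at about 26 s of the 48 s: the pawl was thrown with the bar, the bar laid flat, and the tray brought slowly down to its stop with the jar still standing; the pawl was not seen directly, but the tray sank 70 mm freely.

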